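# Set two trackballs on sprung inspection nests under a bench lamp

## Task

Put the two loose trackballs from the parts tray on the inspection nests under the lamp bar, the large ball in the cup of the large nest and the small ball in the cup of the small nest, in either order. Lower each ball gently until the sprung cup is felt carrying it, stay there for a moment, and only then let go, so that it stays and does not roll off: do not drop it in or press hard. The lamp is in the way of a hand coming straight down, so reach in slanting under it without bumping it, and leave the other things on the bench where they are.

Things in the scene. Friction and masses are not known exactly. Their poses are not given: they have to be found in the camera images.
- ball_large_center (a point): centre of the large ball: loose black resin trackball, a sphere of diameter 57 mm (about 165 g), free to roll in its compartment of the tray; the centre is 31.5 mm above the bench at the start
- ball_small_center (a point): centre of the small ball: loose black resin trackball, a sphere of diameter 44 mm (about 76 g), free to roll in its compartment of the tray; the centre is 25 mm above the bench at the start
- ball_large: the same large ball (this origin turns as it rolls: use ball_large_center)
- ball_small: the same small ball (this origin turns as it rolls: use ball_small_center)
- nest_large_axis (a point): on the vertical axis of the large nest, at the top of its foot, 12 mm above the bench. The white round cup on top is a shallow dimple centred on this axis, narrower than the ball: rim opening 33 mm across; the seated ball sits 5.3 mm deep in it, its centre 23.2 mm above the rim
- nest_small_axis (a point): on the vertical axis of the small nest, at the top of its foot, 12 mm above the bench. The white round cup on top is a shallow dimple centred on this axis, narrower than the ball: rim opening 25 mm across; the seated ball sits 3.9 mm deep in it, its centre 18.1 mm above the rim
- nest_large: Large inspection nest, fixed: steel foot (diameter 52, 12 high), thin stem, cup; origin on its axis at the bench top, z up. The cup's rim height was set by hand and is NOT given: 40 to 54 mm above the bench (unloaded), each nest different, held firmly. The cup is sprung: it gives 1 mm per 1.5 N and bottoms after 6 mm
- nest_small: Small inspection nest, fixed: steel foot (diameter 52, 12 high), thin stem, cup; origin on its axis at the bench top, z up. The cup's rim height was set by hand and is NOT given: 40 to 54 mm above the bench (unloaded), each nest different, held firmly. The cup is sprung: it gives 1 mm per 1.5 N and bottoms after 6 mm
- lamp: fixed LED inspection lamp; origin on the bench top, midway between the nests, which stand 68 to 82 mm to either side of it along its y axis (either one on either side); x points away from the robot. Grey foot from x = +70 to +160, 20 high; two posts at x = +100, y = -130 and +130; two arms (z 188 to 200) from the posts to the bar. Open on the -x side
- lamp_bar (a point): centre of the lamp's white bar, which hangs just beyond the nests' axes: 340 mm long along the lamp's y, from x = +5 to +35 mm in the lamp's frame, underside 171 mm and top 195 mm above the bench. A tool leaning back 30 to 40 degrees towards the lamp's -x side clears it
- tray: fixed shallow aluminium parts tray, 310 (x) by 160 (y) by 12 mm high, walls 3 mm, one divider across the middle of x making two compartments of about 150 by 154 mm; one ball in each (either way round); origin at the centre of the underside, floor 3 mm above the bench
- meter: bystander: blue multimeter lying flat, 150 x 80 x 41 mm, origin at the centre of its underside
- driver: bystander: screwdriver lying flat, origin under its middle
- jar: bystander: amber jar, diameter 56, 85 high, origin at the centre of its underside
- spool: bystander: metal spool standing on end, diameter 60, 46 high, origin at the centre of its underside
There are look-alikes about, which are no part of the job. What is shaped like the ball_small but yellow is not meant. Leave any yellow look-alike of the ball_large alone.

How it is judged (in metres and radians):
On the way, in this order (a step that is already met when the one before it is completed fails the run):
1. one of the balls, still held in the fingers, is touching down in the cup of its own nest (its weight felt, centre within 8 mm of the nest's axis) (((contact force between ball_large and nest_large above 0.3 N and contact force between ball_large and the fingers above 0.5 N and horizontal distance between ball_large_center and nest_large_axis below 0.008 m) or (contact force between ball_small and nest_small above 0.3 N and contact force between ball_small and the fingers above 0.5 N and horizontal distance between ball_small_center and nest_small_axis below 0.008 m))), for 0.15 s.
2. that ball sits released in its cup, and the other ball, still held, is touching down in its own (((horizontal distance between ball_large_center and nest_large_axis below 0.006 m and contact force between ball_large and nest_large above 0.15 N and contact force between ball_large and the fingers below 0.05 N and contact force between ball_small and nest_small above 0.3 N and contact force between ball_small and the fingers above 0.5 N and horizontal distance between ball_small_center and nest_small_axis below 0.008 m) or (horizontal distance between ball_small_center and nest_small_axis below 0.006 m and contact force between ball_small and nest_small above 0.15 N and contact force between ball_small and the fingers below 0.05 N and contact force between ball_large and nest_large above 0.3 N and contact force between ball_large and the fingers above 0.5 N and horizontal distance between ball_large_center and nest_large_axis below 0.008 m))), for 0.15 s.
At the end, for the whole second after the job is handed in: each ball rests, released and still, in the cup of its own nest, carried by the cup and with its centre within 6 mm of the nest's axis (horizontal distance between ball_large_center and nest_large_axis below 0.006 m and contact force between ball_large and nest_large above 0.15 N and contact force between each of ball_large, ball_small and the fingers below 0.05 N and linear speed of each of ball_large, ball_small below 0.02 m/s and angular speed of each of ball_large, ball_small below 0.6 rad/s and horizontal distance between ball_small_center and nest_small_axis below 0.006 m and contact force between ball_small and nest_small above 0.15 N); the robot touches nothing.
It fails at once if the large ball is pressed or dropped into a nest with more than 20 N (contact force between ball_large and nest_large above 20 N or contact force between ball_large and nest_small above 20 N).
It fails at once if the small ball is pressed or dropped into a nest with more than 20 N (contact force between ball_small and nest_large above 20 N or contact force between ball_small and nest_small above 20 N).
It fails at once if the lamp is bumped (more than 5 N) (contact force between any of the arm, the fingers, ball_large, ball_small and lamp above 5 N).
It fails at once if the multimeter, screwdriver, jar or spool is moved more than 20 mm (distance of any of meter, driver, jar, spool from where it was at the start of the episode above 0.02 m).
It also fails if it takes over 72 s, if anything falls off the work surface, if the arm or the gripper's body presses on something with over 40 N, if the wrist force passes 120 N, or if a joint passes its speed limit or range.

## Robot

A 6-joint arm with a two-finger parallel gripper is mounted at the origin on the work surface. World frame = base frame: x ahead of the robot, y to its left, z up, the work surface at z = 0. Lengths are in m, angles in degrees, forces in N, time in s.
With the tool pointing down it reaches from about 0.3 to 0.75 m from the base axis. Payload 8.5 kg.
Tool frame: the origin (TCP) lies at the very end of the fingers, on their centre line; the grasp point (between the pads) lies 19 mm behind it (env.pinch_z is the distance from the TCP to the grasp point, in m); z points along the fingers, y is the line along which they close (so a half turn about z gives the same grasp; the last joint's range is limited). The gripper opens to 85 mm and grips with 20 to 120 N. Pads are 22 mm wide; open, the fingers measure 114 mm over their backs; the gripper's body (76 mm by 85 mm) begins 54 mm behind the grasp point. The pads swing forward as they close: fully open they stand 13 mm farther back than shut.
Start: joints at [62.836, 21.807, 74.336, -0, 83.858, -12.336], TCP at [0.141, 0.532, 0.231] pointing down, gripper open.
Joint ranges: [-178.18, 178.18], [-50.72, 133.34], [12.68, 142.11], [-81.47, 261.47], [9.98, 163.14], [-165.26, 165.26]. Speed limits (degrees/s): [136.94, 136.94, 180, 180, 180, 180].

## Interface

Orientations are given as a 3x3 rotation matrix whose columns are the frame's x, y, z axes.
In Python, from rig import env, viewer gives the robot as it stands.
- The arm moves only by the tool drive_tool, never from a script. Its argument "series" is a list of rows, each a list of 3 entries, a list of its own where there are three numbers: the shift along the tool's x, y, z in m, then the turn about the tool's z in degrees, then the finger opening in m, from 0 to 0.0854. A call has 1 to 20 rows; each row is the pose to reach, as a shift and turn from the pose commanded when the call began, along the tool's axes at that moment; what a row does not reach only later rows make up. A row lasts 1/10 s, in which the tool goes at most 50 mm and 8.59 degrees, less where a joint would pass 70% of its speed; a pose out of reach is approached as far as the arm can. A call with a gripper value outside its range is refused whole. The fingers move at their own pace and stop on an object; "newtons" is the grip in N (left out, the last holds). Time passes only in rows, so rows that repeat a pose let the fingers close. It gives the time, the measured TCP pose, the force, the opening and the grip force at its end, in the units of the state.
- env.observe(): the state, without advancing time (a new reading comes with each control period).
- viewer.get_image(name): name is "scene" or "top" or "wrist"; returns a dict with "img" (384x512x3 uint8, red, green, blue), "depth" (384x512 float32, m along the optical axis (not along the pixel's ray), 0 where there is no reading), "camera_matrix" (3x3 intrinsics, pixels), "rvec" (rotation vector, rad) and "tvec" (3), from world to camera coordinates, as OpenCV has them. Camera axes: x right, y down, z forward; pixel columns grow to the right and rows downward; lengths in m; the calibration is good to about 2 mm. A picture is of the moment at which its call begins.
- env.close_job(): hands the job in; it is judged then, once.
The state is a dict: "time_s": time; "q": joint angles; "qvel": joint speeds; "joint_efforts": joint torques, N m; "position": TCP position; "tool_rot": TCP orientation; "ft_force": force on the tool from outside, world axes, zero at the start; "wrist_torque": the same for the moment, N m; "grip_width": finger opening in m; "gripper_force": force on a finger pad.
Only numpy, scipy, OpenCV 4.12 (cv2) and the standard library are available. Lean on these libraries where they do the work, as an engineer would, in place of code of your own. Each camera call takes 0.05 s, during which the arm holds its last target. There are 200 camera calls.

## Working session

There is one attempt and no reset: what is moved stays moved. The work goes in short steps, Python scripts to look and compute and a tool call to move; the robot and the scene stay as the last step left them, time stands still between calls to the robot, and variables do not carry over. Pictures are saved under pics/ and viewed, at most 10 in all, crops included, and the job is handed in when it is done.

Besides the shell and the picture viewer there is one more tool, called by a JSON object that holds its "method" and its "body", one argument or row to a line. drive_tool: Moves the arm, as the interface text tells. Its arguments: {"type":"object","properties":{"series":{"type":"array"},"newtons":{"type":"number"}},"required":["series"]}

```bash
ls -la; mkdir -p pics; cat > h.py <<'E'
import numpy as np, cv2
from rig import env, viewer
def shot(n,f=None):
    d=viewer.get_image(n)
    if f: cv2.imwrite(f'pics/{f}.png',d['img'][:,:,::-1])
    R=cv2.Rodrigues(np.array(d['rvec'],float))[0]; return d,np.array(d['camera_matrix'],float),R,np.array(d['tvec'],float).ravel()
def ray(K,R,t,u,v):
    c=-R.T@t; r=R.T@np.linalg.inv(K)@np.array([u,v,1.]); return c,r
def onplane(K,R,t,u,v,z):
    c,r=ray(K,R,t,u,v); return c+r*(z-c[2])/r[2]
def cloud(d,K,R,t):
    z=d['depth']; v,u=np.mgrid[:z.shape[0],:z.shape[1]]
    P=np.stack([(u-K[0,2])/K[0,0]*z,(v-K[1,2])/K[1,1]*z,z],-1)
    return (P-t)@R
E
python3 - <<'E'
from h import *
print(env.observe()); print([a for a in dir(env) if a[0]!='_'], env.pinch_z)
a=shot('scene','s0');b=shot('top','t0')
for x in (a,b):
    print(x[1],-x[2].T@x[3], (x[0]['depth']>0).mean())
cv2.imwrite('pics/both.png',np.vstack([a[0]['img'],b[0]['img']])[:,:,::-1][:, :])
E
```

```text
total 12
drwxr-xr-x  3 agent agent 4096 Nov 30 21:35 .
drwxr-xr-x 23 root  root  4096 Nov 30 21:35 ..
drwxr-xr-x  2 agent agent 4096 Nov 30 21:35 pics
{'time_s': 0.0, 'q': array([ 6.28361944e+01,  2.18415254e+01,  7.43859386e+01, -2.03423993e-03,
        8.38582177e+01, -1.23368407e+01]), 'qvel': array([0.05728413, 0.11226822, 0.02758713, 0.05767903, 0.06963126,
       0.02177274]), 'joint_efforts': array([-1.54144880e-03, -4.48451257e+01, -2.31279463e+01, -2.58845639e-04,
        4.75619177e-03, -9.93647404e-06]), 'position': array([0.14062525, 0.53140586, 0.23069979]), 'tool_rot': array([[-9.66703948e-01,  2.55896565e-01, -6.51309857e-04],
       [ 2.55897236e-01,  9.66703052e-01, -1.34660580e-03],
       [ 2.85031427e-04, -1.46843754e-03, -9.99998881e-01]]), 'ft_force': array([-0.0459333 ,  0.14758647, -0.75883495]), 'wrist_torque': array([-0.01613475,  0.00192975, -0.00349994]), 'gripper_force': 0.0, 'grip_width': 0.08528553627238857}
['MotionError', 'close_job', 'observe', 'pinch_z'] 0.0187
[[408.61830776   0.         250.24171672]
 [  0.         408.61830776 188.25685961]
 [  0.           0.           1.        ]] [1.33165301 0.47315057 0.80266456] 0.9957987467447916
[[486.40110967   0.         257.75197108]
 [  0.         486.40110967 200.81718572]
 [  0.           0.           1.        ]] [ 0.37696041 -0.04915     1.66253216] 0.9960886637369791
```

View pics/s0.png

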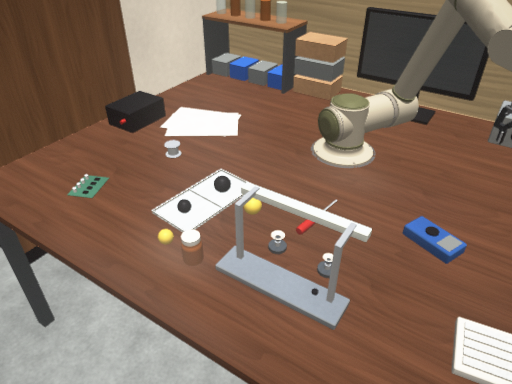

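View pics/t0.png

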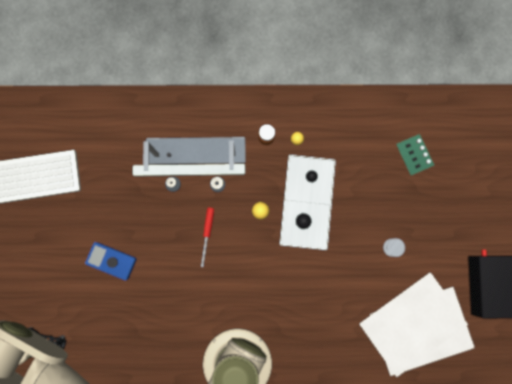

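```bash
cat > m.py <<'E'
from h import *
out={}
for n in ('top','scene'):
    d,K,R,t=shot(n); P=cloud(d,K,R,t); hsv=cv2.cvtColor(d['img'],cv2.COLOR_RGB2HSV)
    on=(P[...,0]>.2)&(P[...,0]<.65)&(P[...,1]>-.5)&(P[...,1]<.45)&(P[...,2]>.008)&(P[...,2]<.25)
    def blobs(m,name,amin=12):
        k,l,s,c=cv2.connectedComponentsWithStats(m.astype(np.uint8))
        for i in range(1,k):
            if s[i,4]>=amin:
                q=P[l==i]; print(n,name,'px',c[i].round(1),'A',s[i,4],'mean',q.mean(0).round(3),'min',q.min(0).round(3),'max',q.max(0).round(3))
    V=hsv[...,2];S=hsv[...,1]
    blobs(on&(V<60)&(P[...,1]<0),'dark')
    blobs(on&(S>150)&(abs(hsv[...,0].astype(int)-28)<6)&(V>150),'yellow')
    blobs(on&(V>150)&(S<60)&(P[...,2]>.025)&(P[...,2]<.1)&(P[...,1]>0),'cup',4)
    blobs(on&(V>150)&(S<60)&(P[...,2]>.175)&(P[...,2]<.22),'bar')
    blobs(on&(V>140)&(S<60)&(P[...,2]<.03)&(P[...,1]<0),'tray')
E
python3 m.py
```

```text
top dark px [311.3 176. ] A 68 mean [ 0.621 -0.253  0.043] min [ 0.608 -0.269  0.033] max [ 0.635 -0.238  0.057]
top dark px [303.1 220.8] A 138 mean [ 0.47  -0.222  0.055] min [ 0.45  -0.242  0.043] max [ 0.49  -0.201  0.069]
top yellow px [260.2 210.1] A 163 mean [ 0.507 -0.08   0.049] min [ 0.484 -0.103  0.035] max [ 0.535 -0.056  0.061]
top cup px [216.1 182.1] A 91 mean [0.602 0.067 0.046] min [0.585 0.05  0.032] max [0.62  0.084 0.055]
top cup px [170.2 181.7] A 61 mean [0.604 0.22  0.048] min [0.589 0.207 0.037] max [0.617 0.235 0.062]
top cup px [102.2 253.1] A 41 mean [0.369 0.444 0.037] min [0.346 0.433 0.03 ] max [0.385 0.45  0.043]
top bar px [188. 169.] A 1202 mean [0.622 0.142 0.195] min [ 0.606 -0.029  0.176] max [0.65  0.31  0.208]
top tray px [332.1 173.7] A 16 mean [ 0.634 -0.329  0.012] min [ 0.622 -0.336  0.008] max [ 0.649 -0.319  0.02 ]
top tray px [285.7 187.8] A 24 mean [ 0.586 -0.168  0.013] min [ 0.555 -0.173  0.008] max [ 0.62  -0.165  0.022]
top tray px [331.7 183.4] A 14 mean [ 0.601 -0.327  0.011] min [ 0.588 -0.332  0.008] max [ 0.616 -0.321  0.015]
top
[... 843 characters left out ...]
n [0.342 0.433 0.034] max [0.386 0.45  0.04 ]
scene cup px [277.8 241.6] A 9 mean [0.603 0.068 0.028] min [0.597 0.06  0.026] max [0.608 0.074 0.03 ]
scene cup px [328.  257.2] A 64 mean [0.601 0.216 0.048] min [0.589 0.205 0.039] max [0.617 0.229 0.053]
scene cup px [327.5 264.5] A 11 mean [0.606 0.219 0.027] min [0.601 0.212 0.025] max [0.611 0.225 0.029]
scene bar px [307.5 211.1] A 1708 mean [0.629 0.155 0.192] min [ 0.604 -0.03   0.176] max [0.65  0.31  0.203]
scene tray px [202.8 187.1] A 193 mean [ 0.496 -0.285  0.011] min [ 0.374 -0.335  0.008] max [ 0.646 -0.183  0.017]
scene tray px [220.8 208.5] A 86 mean [ 0.556 -0.165  0.011] min [ 0.454 -0.178  0.008] max [ 0.645 -0.151  0.014]
```

{"method": "drive_tool", "body": {
  "series": [
    [[0,0,0],0,0.085]
  ],
  "newtons": 30
}}

```text
time_s: 0.3
position: [0.1407, 0.5316, 0.2311]
tool_rot: [[-0.967, 0.256, -0.0], [0.256, 0.967, -0.0], [0.0, -0.0, -1.0]]
ft_force: [-0.6, -0.4, 0.1]
grip_width: 0.0852
gripper_force: 0.0
```

{"method": "drive_tool", "body": {
  "series": [
    [[0,0,0],[0,3,0],0.085]
  ]
}}

```text
validation failed for argument at $.se...
```

{"method": "drive_tool", "body": {
  "series": [
    [[-0.1,-0.1,-0.15],-5,0.085],
    [[-0.1,-0.1,-0.15],-5,0.085],
    [[-0.1,-0.1,-0.15],-5,0.085],
    [[-0.1,-0.1,-0.15],-5,0.085],
    [[-0.51,-0.517,-0.22],-14.8,0.085],
    [[-0.51,-0.517,-0.22],-14.8,0.085],
    [[-0.51,-0.517,-0.22],-14.8,0.085],
    [[-0.51,-0.517,-0.22],-14.8,0.085],
    [[-0.51,-0.517,-0.22],-14.8,0.085],
    [[-0.51,-0.517,-0.22],-14.8,0.085],
    [[-0.51,-0.517,-0.22],-14.8,0.085],
    [[-0.51,-0.517,-0.22],-14.8,0.085],
    [[-0.51,-0.517,-0.22],-14.8,0.085],
    [[-0.51,-0.517,-0.22],-14.8,0.085],
    [[-0.51,-0.517,-0.22],-14.8,0.085],
    [[-0.51,-0.517,-0.22],-14.8,0.085],
    [[-0.51,-0.517,-0.22],-14.8,0.085],
    [[-0.51,-0.517,-0.22],-14.8,0.085]
  ]
}}

```text
time_s: 2.1
position: [0.5018, -0.0994, 0.4506]
tool_rot: [[-1.0, 0.002, -0.001], [0.002, 1.0, 0.001], [0.001, 0.001, -1.0]]
ft_force: [-0.3, 0.7, -0.0]
grip_width: 0.0853
gripper_force: 0.0
```

{"method": "drive_tool", "body": {
  "series": [
    [[-0.45,0,0],0,0.085],
    [[-0.45,0,0],0,0.085],
    [[-0.45,0,0],0,0.085],
    [[-0.45,0,0],0,0.085],
    [[-0.45,0,0],0,0.085],
    [[-0.45,0,0],0,0.085],
    [[-0.45,0,0],0,0.085],
    [[-0.45,0,0],0,0.085],
    [[-0.45,0,0],0,0.085],
    [[-0.45,0,0],0,0.085],
    [[-0.45,0,0],0,0.085],
    [[-0.45,0,0],0,0.085]
  ]
}}

```text
time_s: 3.3
position: [0.7502, -0.0808, 0.343]
tool_rot: [[-1.0, 0.001, 0.029], [0.001, 1.0, -0.003], [-0.029, -0.003, -1.0]]
ft_force: [-0.1, -1.1, -0.3]
grip_width: 0.085
gripper_force: 0.0
```

{"method": "drive_tool", "body": {
  "series": [
    [[-2,0,0],0,0.085],
    [[-2,0,0],0,0.085],
    [[-2,0,0],0,0.085],
    [[-2,0,0],0,0.085],
    [[-2,0,0],0,0.085]
  ]
}}

```text
time_s: 3.8
position: [0.8099, -0.0643, 0.2503]
tool_rot: [[-0.998, 0.0, 0.056], [0.0, 1.0, -0.005], [-0.056, -0.005, -0.998]]
ft_force: [-0.3, 0.3, 0.6]
grip_width: 0.0848
gripper_force: 0.0
```

```bash
python3 -c "
from h import *
o=env.observe(); print(o['q'].round(2),o['position'],o['tool_rot'].round(3))"
```

```text
[ -13.     52.72   12.74    0.47  111.35 -102.79] [ 0.80988081 -0.06431518  0.25026234] [[-0.998  0.     0.056]
 [ 0.     1.    -0.005]
 [-0.056 -0.005 -0.998]]
```

{"method": "drive_tool", "body": {
  "series": [
    [[0.1,0,-0.15],0,0.085],
    [[0.1,0,-0.15],0,0.085],
    [[0.1,0,-0.15],0,0.085],
    [[0.1,0,-0.15],0,0.085],
    [[0.1,0,-0.15],0,0.085]
  ]
}}

```text
time_s: 4.3
position: [0.6996, -0.0635, 0.4024]
tool_rot: [[-0.998, 0.001, 0.067], [0.0, 1.0, -0.008], [-0.067, -0.008, -0.998]]
ft_force: [0.1, 0.0, -0.2]
grip_width: 0.085
gripper_force: 0.0
```

{"method": "drive_tool", "body": {
  "series": [
    [[-2,0,-1.0],0,0.085],
    [[-2,0,-1.0],0,0.085],
    [[-2,0,-1.0],0,0.085],
    [[-2,0,-1.0],0,0.085],
    [[-2,0,-1.0],0,0.085],
    [[-2,0,-1.0],0,0.085],
    [[-2,0,-1.0],0,0.085],
    [[-2,0,-1.0],0,0.085],
    [[-2,0,-1.0],0,0.085],
    [[-2,0,-1.0],0,0.085],
    [[-2,0,-1.0],0,0.085],
    [[-2,0,-1.0],0,0.085],
    [[-2,0,-1.0],0,0.085],
    [[-2,0,-1.0],0,0.085],
    [[-2,0,-1.0],0,0.085]
  ]
}}

```text
time_s: 5.8
position: [0.7572, -0.0329, 0.3613]
tool_rot: [[-0.996, 0.001, 0.086], [0.0, 1.0, -0.007], [-0.086, -0.007, -0.996]]
ft_force: [-1.1, 0.1, -0.2]
grip_width: 0.0849
gripper_force: 0.0
```

```bash
python3 -c "
from h import *
o=env.observe(); print(o['q'].round(2),o['position'],o['tool_rot'].round(3))"
```

```text
[ -11.62   44.39   12.74    0.7   117.95 -101.24] [ 0.75723954 -0.03292695  0.36125097] [[-0.996  0.001  0.086]
 [ 0.     1.    -0.007]
 [-0.086 -0.007 -0.996]]
```

{"method": "drive_tool", "body": {
  "series": [
    [[-2,0,-0.7],0,0.085],
    [[-2,0,-0.7],0,0.085],
    [[-2,0,-0.7],0,0.085]
  ]
}}

```text
time_s: 6.1
position: [0.7754, -0.0282, 0.3458]
tool_rot: [[-0.993, 0.001, 0.115], [-0.0, 1.0, -0.008], [-0.115, -0.008, -0.993]]
ft_force: [0.8, -0.8, -0.6]
grip_width: 0.085
gripper_force: 0.0
```

{"method": "drive_tool", "body": {
  "series": [
    [[-2,0,-0.7],0,0.085],
    [[-2,0,-0.7],0,0.085]
  ]
}}

```text
time_s: 6.3
position: [0.7876, -0.0255, 0.3408]
tool_rot: [[-0.989, 0.001, 0.147], [-0.0, 1.0, -0.009], [-0.147, -0.009, -0.989]]
ft_force: [-1.3, 0.2, 1.3]
grip_width: 0.0851
gripper_force: 0.0
```

{"method": "drive_tool", "body": {
  "series": [
    [[-2,0,-0.7],0,0.085]
  ]
}}

```text
time_s: 6.4
position: [0.795, -0.0243, 0.3404]
tool_rot: [[-0.985, 0.001, 0.173], [-0.001, 1.0, -0.009], [-0.173, -0.009, -0.985]]
ft_force: [0.4, 0.3, -0.4]
grip_width: 0.085
gripper_force: 0.0
```

{"method": "drive_tool", "body": {
  "series": [
    [[-2,0,-0.7],0,0.085]
  ]
}}

```text
time_s: 6.5
position: [0.802, -0.0231, 0.3424]
tool_rot: [[-0.98, 0.001, 0.201], [-0.001, 1.0, -0.01], [-0.201, -0.01, -0.98]]
ft_force: [-0.4, -0.2, -0.3]
grip_width: 0.0849
gripper_force: 0.0
```

{"method": "drive_tool", "body": {
  "series": [
    [[-2,0,-2],0,0.085]
  ]
}}

```text
time_s: 6.6
position: [0.7966, -0.0219, 0.3592]
tool_rot: [[-0.976, 0.001, 0.22], [-0.001, 1.0, -0.01], [-0.22, -0.01, -0.976]]
ft_force: [0.7, -0.4, -1.0]
grip_width: 0.0854
gripper_force: 0.0
```

{"method": "drive_tool", "body": {
  "series": [
    [[-2,0,-2],0,0.085]
  ]
}}

```text
time_s: 6.7
position: [0.7895, -0.0206, 0.384]
tool_rot: [[-0.968, 0.002, 0.25], [-0.002, 1.0, -0.012], [-0.25, -0.012, -0.968]]
ft_force: [-0.6, 0.1, 0.1]
grip_width: 0.0849
gripper_force: 0.0
```

{"method": "drive_tool", "body": {
  "series": [
    [[-2,0,-2],0,0.085]
  ]
}}

```text
time_s: 6.8
position: [0.7825, -0.0193, 0.4051]
tool_rot: [[-0.961, 0.002, 0.276], [-0.002, 1.0, -0.013], [-0.276, -0.013, -0.961]]
ft_force: [0.5, 0.1, 0.7]
grip_width: 0.0847
gripper_force: 0.0
```

{"method": "drive_tool", "body": {
  "series": [
    [[-2,0,-0.7],0,0.085]
  ]
}}

```text
time_s: 6.9
position: [0.788, -0.0181, 0.4104]
tool_rot: [[-0.952, 0.002, 0.306], [-0.002, 1.0, -0.014], [-0.306, -0.014, -0.952]]
ft_force: [-0.5, -0.1, -0.3]
grip_width: 0.0851
gripper_force: 0.0
```

{"method": "drive_tool", "body": {
  "series": [
    [[-2,0,-0.7],0,0.085]
  ]
}}

```text
time_s: 7.0
position: [0.7951, -0.0174, 0.4105]
tool_rot: [[-0.945, 0.002, 0.328], [-0.002, 1.0, -0.014], [-0.328, -0.014, -0.944]]
ft_force: [0.1, 0.3, 0.2]
grip_width: 0.085
gripper_force: 0.0
```

{"method": "drive_tool", "body": {
  "series": [
    [[-2,0,-0.7],0,0.085]
  ]
}}

```text
time_s: 7.1
position: [0.8004, -0.0166, 0.4137]
tool_rot: [[-0.936, 0.002, 0.352], [-0.003, 1.0, -0.014], [-0.352, -0.014, -0.936]]
ft_force: [0.7, -0.1, 0.1]
grip_width: 0.0853
gripper_force: 0.0
```

{"method": "drive_tool", "body": {
  "series": [
    [[-2,0,-0.7],0,0.085]
  ]
}}

```text
time_s: 7.2
position: [0.8046, -0.0156, 0.4195]
tool_rot: [[-0.926, 0.003, 0.378], [-0.003, 1.0, -0.014], [-0.378, -0.014, -0.926]]
ft_force: [0.0, -0.3, -0.4]
grip_width: 0.0849
gripper_force: 0.0
```

{"method": "drive_tool", "body": {
  "series": [
    [[-2,0,-0.7],0,0.085]
  ]
}}

```text
time_s: 7.3
position: [0.8079, -0.0147, 0.427]
tool_rot: [[-0.915, 0.003, 0.404], [-0.004, 1.0, -0.015], [-0.404, -0.015, -0.915]]
ft_force: [0.6, -0.5, 0.0]
grip_width: 0.0849
gripper_force: 0.0
```

{"method": "drive_tool", "body": {
  "series": [
    [[-2,0,-0.7],0,0.085]
  ]
}}

```text
time_s: 7.4
position: [0.8105, -0.0138, 0.4354]
tool_rot: [[-0.903, 0.003, 0.429], [-0.004, 1.0, -0.015], [-0.429, -0.016, -0.903]]
ft_force: [0.2, 0.1, 0.4]
grip_width: 0.0851
gripper_force: 0.0
```

{"method": "drive_tool", "body": {
  "series": [
    [[-2,0,-0.7],0,0.085]
  ]
}}

```text
time_s: 7.5
position: [0.8124, -0.0129, 0.4446]
tool_rot: [[-0.89, 0.003, 0.455], [-0.005, 1.0, -0.016], [-0.455, -0.016, -0.89]]
ft_force: [0.6, -0.7, 0.2]
grip_width: 0.0849
gripper_force: 0.0
```

{"method": "drive_tool", "body": {
  "series": [
    [[-2,0,-0.7],0,0.085]
  ]
}}

```text
time_s: 7.6
position: [0.8137, -0.012, 0.4545]
tool_rot: [[-0.877, 0.003, 0.48], [-0.005, 1.0, -0.016], [-0.48, -0.017, -0.877]]
ft_force: [-0.2, -0.8, -0.0]
grip_width: 0.0853
gripper_force: 0.0
```

{"method": "drive_tool", "body": {
  "series": [
    [[-2,0,-0.7],0,0.085]
  ]
}}

```text
time_s: 7.7
position: [0.8145, -0.0112, 0.4649]
tool_rot: [[-0.863, 0.004, 0.504], [-0.005, 1.0, -0.016], [-0.504, -0.017, -0.863]]
ft_force: [-0.1, -0.0, 0.3]
grip_width: 0.085
gripper_force: 0.0
```

{"method": "drive_tool", "body": {
  "series": [
    [[-2,0,-0.7],0,0.085]
  ]
}}

```text
time_s: 7.8
position: [0.8145, -0.0104, 0.4761]
tool_rot: [[-0.849, 0.004, 0.528], [-0.006, 1.0, -0.017], [-0.528, -0.017, -0.849]]
ft_force: [0.1, -0.0, 0.3]
grip_width: 0.0849
gripper_force: 0.0
```

{"method": "drive_tool", "body": {
  "series": [
    [[-2,0,-0.7],0,0.085]
  ]
}}

```text
time_s: 7.9
position: [0.814, -0.0096, 0.4878]
tool_rot: [[-0.834, 0.004, 0.552], [-0.006, 1.0, -0.017], [-0.552, -0.018, -0.834]]
ft_force: [0.1, -0.8, -0.7]
grip_width: 0.0848
gripper_force: 0.0
```

{"method": "drive_tool", "body": {
  "series": [
    [[-2,0,-0.7],0,0.085]
  ]
}}

```text
time_s: 8.0
position: [0.8129, -0.0088, 0.5]
tool_rot: [[-0.818, 0.004, 0.575], [-0.007, 1.0, -0.017], [-0.575, -0.018, -0.818]]
ft_force: [-0.4, -0.6, -0.1]
grip_width: 0.0852
gripper_force: 0.0
```

{"method": "drive_tool", "body": {
  "series": [
    [[0.1,0,0.1],0,0.085],
    [[0.1,0,0.1],0,0.085],
    [[0.1,0,0.1],0,0.085],
    [[0.1,0,0.1],0,0.085]
  ]
}}

```text
time_s: 8.4
position: [0.7835, -0.0105, 0.3466]
tool_rot: [[-0.833, 0.004, 0.553], [-0.004, 1.0, -0.013], [-0.553, -0.013, -0.833]]
ft_force: [0.6, -0.2, -0.9]
grip_width: 0.0847
gripper_force: 0.0
```

```bash
cat >> h.py <<'E'
def go(target_pinch, back=0.0):
    "tool-frame shift bringing the grasp point to target, less `back` along tool z"
    o=env.observe(); R=o['tool_rot']; g=o['position']-R[:,2]*env.pinch_z
    return (R.T@(np.array(target_pinch)-g)-[0,0,back]).round(4)
E
python3 - <<'E'
from h import *
o=env.observe(); print(o['q'].round(1),o['position'].round(4),o['tool_rot'].round(3))
d,K,R,t=shot('top')
L=onplane(K,R,t,303.1,220.8,.0315); S=onplane(K,R,t,311.3,176,.025)
# nests: foot/cup circle pixel centres from cup blobs
print('L',L.round(4),'S',S.round(4))
for p in ((216.1,182.1),(170.2,181.7)):print(onplane(K,R,t,*p,.047).round(4))
print('hoverL',go(L,.2))
E
```

```text
[ -11.2   29.7   49.5    5.8   67.7 -101.8] [ 0.7835 -0.0105  0.3466] [[-0.833  0.004  0.553]
 [-0.004  1.    -0.013]
 [-0.553 -0.013 -0.833]]
L [ 0.4714 -0.2241  0.0315] S [ 0.6243 -0.2553  0.025 ]
[0.6021 0.067  0.047 ]
[0.6043 0.2203 0.047 ]
hoverL [ 0.4447 -0.2091 -0.0894]
```

{"method": "drive_tool", "body": {
  "series": [
    [[0.445,-0.209,-0.089],0,0.085],
    [[0.445,-0.209,-0.089],0,0.085],
    [[0.445,-0.209,-0.089],0,0.085],
    [[0.445,-0.209,-0.089],0,0.085],
    [[0.445,-0.209,-0.089],0,0.085],
    [[0.445,-0.209,-0.089],0,0.085],
    [[0.445,-0.209,-0.089],0,0.085],
    [[0.445,-0.209,-0.089],0,0.085],
    [[0.445,-0.209,-0.089],0,0.085],
    [[0.445,-0.209,-0.089],0,0.085],
    [[0.445,-0.209,-0.089],0,0.085],
    [[0.445,-0.209,-0.089],0,0.085],
    [[0.445,-0.209,-0.089],0,0.085]
  ]
}}

```text
time_s: 9.75
position: [0.401, -0.2074, 0.2085]
tool_rot: [[-0.843, 0.035, 0.536], [0.019, 0.999, -0.036], [-0.537, -0.02, -0.843]]
ft_force: [-0.2, 1.3, 0.2]
grip_width: 0.0851
gripper_force: 0.0
```

```bash
python3 - <<'E'
from h import *
d,K,R,t=shot('wrist','w1'); P=cloud(d,K,R,t); print(-R.T@t, K[0,0])
o=env.observe(); print(o['position'].round(4),o['tool_rot'].round(3))
m=(cv2.cvtColor(d['img'],cv2.COLOR_RGB2HSV)[...,2]<60)&(np.linalg.norm(P[...,:2]-[.471,-.224],axis=-1)<.04)&(P[...,2]>.006)&(P[...,2]<.07)
q=P[m]
if len(q)>20:
    A=np.c_[2*q,np.ones(len(q))]; x=np.linalg.lstsq(A,(q**2).sum(1),rcond=None)[0]
    print(len(q),'sphere',x[:3].round(4),np.sqrt(x[3]+x[:3]@x[:3]).round(4))
v,u=np.nonzero(m); print(u.mean(),v.mean(),(u.min()+u.max())/2,(v.min()+v.max())/2, onplane(K,R,t,u.mean(),v.mean(),.0315))
E
```

```text
[ 0.25704002 -0.19936581  0.28643326] 346.1322279851512
[ 0.4007 -0.2068  0.2079] [[-0.844  0.035  0.535]
 [ 0.019  0.999 -0.035]
 [-0.536 -0.019 -0.844]]
2739 sphere [ 0.4702 -0.2234  0.0328] 0.028
239.62431544359256 124.46221248630887 240.0 124.5 [ 0.47036293 -0.22361458  0.0315    ]
```

View pics/w1.png

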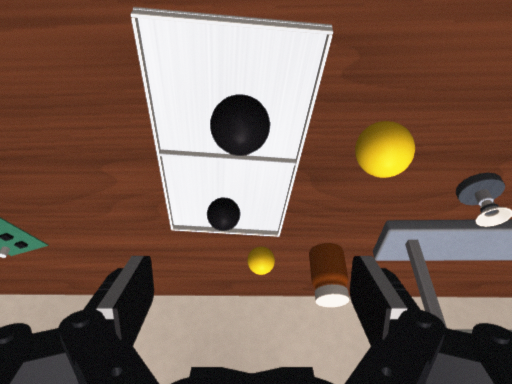

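```bash
python3 - <<'E'
from h import *
o=env.observe(); print(o['q'].round(1)); L=[.4703,-.2236,.0318]
print(go(L,.12),go(L,.06),go(L,0))
E
```

```text
[ -57.9    3.5  111.4   34.5   50.2 -165.2]
[ 0.0354 -0.011   0.0852] [ 0.0354 -0.011   0.1452] [ 0.0354 -0.011   0.2052]
```

{"method": "drive_tool", "body": {
  "series": [
    [[0,0,0],160,0.085],
    [[0,0,0],160,0.085],
    [[0,0,0],160,0.085],
    [[0,0,0],160,0.085],
    [[0,0,0],160,0.085],
    [[0,0,0],160,0.085],
    [[0,0,0],160,0.085],
    [[0,0,0],160,0.085],
    [[0,0,0],160,0.085],
    [[0,0,0],160,0.085],
    [[0,0,0],160,0.085],
    [[0,0,0],160,0.085],
    [[0,0,0],160,0.085],
    [[0,0,0],160,0.085],
    [[0,0,0],160,0.085],
    [[0,0,0],160,0.085],
    [[0,0,0],160,0.085],
    [[0,0,0],160,0.085],
    [[0,0,0],160,0.085],
    [[0,0,0],160,0.085]
  ]
}}

```text
time_s: 11.8
position: [0.4002, -0.206, 0.207]
tool_rot: [[0.806, 0.256, 0.534], [0.322, -0.946, -0.033], [0.497, 0.199, -0.845]]
ft_force: [0.3, -0.1, 0.2]
grip_width: 0.0848
gripper_force: 0.0
```

{"method": "drive_tool", "body": {
  "series": [
    [[0,0,0],22,0.085],
    [[0,0,0],22,0.085],
    [[0,0,0],22,0.085],
    [[0,0,0],22,0.085]
  ]
}}

```text
time_s: 12.2
position: [0.3998, -0.2061, 0.2069]
tool_rot: [[0.843, -0.064, 0.534], [-0.054, -0.998, -0.033], [0.535, -0.001, -0.845]]
ft_force: [0.9, 0.5, -1.0]
grip_width: 0.0848
gripper_force: 0.0
```

```bash
python3 - <<'E'
from h import *
o=env.observe(); print(o['q'].round(1),o['position'],o['tool_rot'].round(3)); L=[.4703,-.2236,.0318]
print(go(L,.1),go(L,0))
E
```

```text
[-57.9   3.5 111.6  34.4  50.2  16.7] [ 0.39981734 -0.20606812  0.20685997] [[ 0.843 -0.064  0.534]
 [-0.054 -0.998 -0.033]
 [ 0.535 -0.001 -0.845]]
[-0.0333  0.0131  0.1048] [-0.0333  0.0131  0.2048]
```

{"method": "drive_tool", "body": {
  "series": [
    [[-0.033,0.013,0.05],0,0.085],
    [[-0.033,0.013,0.1],0,0.085],
    [[-0.033,0.013,0.13],0,0.085],
    [[-0.033,0.013,0.16],0,0.085],
    [[-0.033,0.013,0.19],0,0.085],
    [[-0.033,0.013,0.208],0,0.085],
    [[-0.033,0.013,0.208],0,0.085],
    [[-0.033,0.013,0.208],0,0.085]
  ]
}}

```text
time_s: 13.0
position: [0.4816, -0.224, 0.0133]
tool_rot: [[0.844, -0.063, 0.533], [-0.054, -0.998, -0.033], [0.534, -0.001, -0.845]]
ft_force: [-0.5, -0.2, 0.3]
grip_width: 0.0848
gripper_force: 0.0
```

```bash
python3 - <<'E'
from h import *
o=env.observe(); print(o['q'].round(1),o['position'].round(4),o['tool_rot'].round(3)); L=[.4703,-.2236,.0318]
print(go(L,0))
E
```

```text
[-48.9  32.6 115.2  70.8  23.7 -19.6] [ 0.4816 -0.224   0.0133] [[ 0.844 -0.063  0.533]
 [-0.054 -0.998 -0.033]
 [ 0.534 -0.001 -0.845]]
[ 0.0003  0.0003 -0.003 ]
```

Aligned; close on it, then lift a little.

{"method": "drive_tool", "body": {
  "series": [
    [[0,0,0],0,0.05],
    [[0,0,0],0,0.05],
    [[0,0,0],0,0.05],
    [[0,0,0],0,0.05],
    [[0,0,0],0,0.05],
    [[0,0,0],0,0.05],
    [[0,0,0],0,0.05],
    [[0,0,0],0,0.05]
  ],
  "newtons": 30
}}

```text
time_s: 13.8
position: [0.4816, -0.2243, 0.0142]
tool_rot: [[0.842, -0.066, 0.535], [-0.056, -0.998, -0.034], [0.536, -0.001, -0.844]]
ft_force: [-0.6, 1.2, 5.2]
grip_width: 0.0556
gripper_force: 30.5
```

{"method": "drive_tool", "body": {
  "series": [
    [[0.016,0,-0.025],0,0.05],
    [[0.05,0,-0.084],0,0.05],
    [[0.09,0,-0.15],0,0.05],
    [[0.09,0,-0.15],0,0.05],
    [[0.09,0,-0.15],0,0.05]
  ]
}}

```text
time_s: 14.3
position: [0.4783, -0.2258, 0.1944]
tool_rot: [[0.839, -0.067, 0.539], [-0.052, -0.998, -0.042], [0.541, 0.007, -0.841]]
ft_force: [-0.0, 0.0, -2.8]
grip_width: 0.0554
gripper_force: 33.2
```

```bash
python3 - <<'E'
from h import *
d,K,R,t=shot('wrist','w2'); P=cloud(d,K,R,t)
o=env.observe(); print(o['q'].round(1),o['position'].round(4),o['tool_rot'].round(3))
g=o['position']-o['tool_rot'][:,2]*env.pinch_z
m=(np.linalg.norm(P-g,axis=-1)<.035)
q=(P[m]-o['position'])@o['tool_rot']
m2=abs(q[:,1])<.02; q=q[m2]
A=np.c_[2*q,np.ones(len(q))]; x=np.linalg.lstsq(A,(q**2).sum(1),rcond=None)[0]
print(len(q),'sphere in tool',x[:3].round(4),np.sqrt(x[3]+x[:3]@x[:3]).round(4))
E
```

```text
[-49.4  12.3 103.8  32.9  44.7  24.6] [ 0.4777 -0.225   0.1915] [[ 0.841 -0.066  0.537]
 [-0.054 -0.998 -0.039]
 [ 0.539  0.004 -0.843]]
14396 sphere in tool [ 0.0025 -0.0005 -0.0234] 0.0279
```

View pics/w2.png

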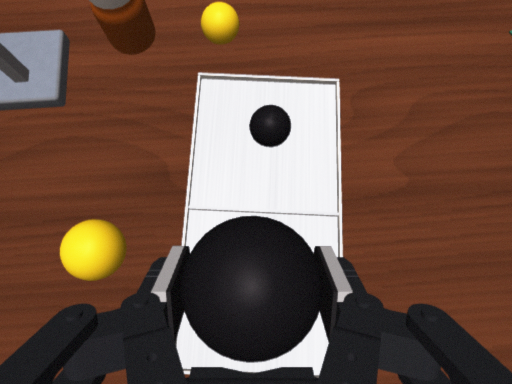

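```bash
cat >> h.py <<'E'
def goball(target, bt):
    o=env.observe(); R=o['tool_rot']; b=o['position']+R@np.array(bt)
    print('ball at',b.round(4)); return (R.T@(np.array(target)-b)).round(4)
E
python3 - <<'E'
from h import *
print(goball([.48,.067,.145],[.0015,0,-.0234]))
E
```

```text
ball at [ 0.4663 -0.2241  0.2121]
[-0.0403 -0.2916  0.0526]
```

{"method": "drive_tool", "body": {
  "series": [
    [[-0.006,-0.04,0.007],0,0.05],
    [[-0.012,-0.08,0.014],0,0.05],
    [[-0.018,-0.12,0.021],0,0.05],
    [[-0.024,-0.16,0.028],0,0.05],
    [[-0.03,-0.2,0.035],0,0.05],
    [[-0.036,-0.24,0.044],0,0.05],
    [[-0.04,-0.28,0.051],0,0.05],
    [[-0.04,-0.292,0.053],0,0.05],
    [[-0.04,-0.292,0.053],0,0.05],
    [[-0.04,-0.292,0.053],0,0.05]
  ]
}}

```text
time_s: 15.35
position: [0.4904, 0.0678, 0.1211]
tool_rot: [[0.845, -0.065, 0.531], [-0.056, -0.998, -0.033], [0.532, -0.002, -0.847]]
ft_force: [0.8, -0.7, -0.9]
grip_width: 0.0551
gripper_force: 33.1
```

```bash
python3 - <<'E'
from h import *
d,K,R,t=shot('wrist','w3'); P=cloud(d,K,R,t)
o=env.observe(); print(o['q'].round(1),o['position'].round(4),o['tool_rot'].round(3))
hsv=cv2.cvtColor(d['img'],cv2.COLOR_RGB2HSV)
for nm,c in (('L',(.602,.067)),('S',(.604,.22))):
    m=(np.linalg.norm(P[...,:2]-c,axis=-1)<.035)&(P[...,2]>.034)&(P[...,2]<.07)
    f=(np.linalg.norm(P[...,:2]-c,axis=-1)<.035)&(abs(P[...,2]-.012)<.004)&(hsv[...,1]<110)
    print(nm,m.sum(),f.sum())
    for k in (m,f):
        if k.sum()>5:
            v,u=np.nonzero(k);q=P[k];print(u.min(),u.max(),v.min(),v.max(),q.min(0).round(4),q.max(0).round(4),np.percentile(q[:,2],[50,95]).round(4))
E
```

```text
[ -6.9  15.7 115.3   5.9  17.   81.8] [0.4907 0.0672 0.1215] [[ 0.844 -0.066  0.532]
 [-0.057 -0.998 -0.034]
 [ 0.533 -0.002 -0.846]]
L 1840 1570
221 271 93 138 [0.5805 0.0474 0.0374] [0.6177 0.0847 0.051 ] [0.0468 0.0497]
217 276 120 165 [0.5731 0.0407 0.008 ] [0.6116 0.0915 0.0159] [0.0128 0.014 ]
S 1298 2165
18 60 105 142 [0.5867 0.2041 0.0364] [0.6165 0.2337 0.0525] [0.0486 0.0515]
35 98 116 174 [0.5754 0.1927 0.008 ] [0.6267 0.2439 0.0159] [0.0125 0.0137]
```

View pics/w3.png

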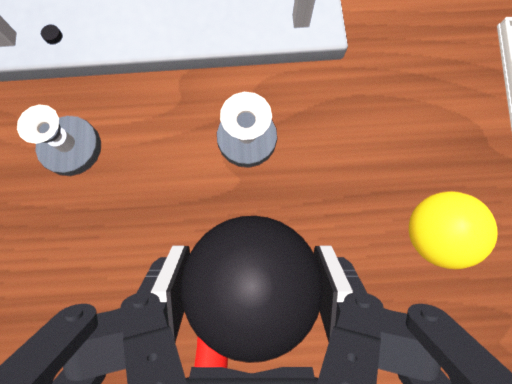

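```bash
python3 - <<'E'
from h import *
B=[.002,-.0005,-.0234]
print(goball([.5995,.066,.088],B),goball([.5995,.066,.080],B))
E
```

```text
ball at [0.48   0.0683 0.1424]
ball at [0.48   0.0683 0.1424]
[ 0.0721 -0.0055  0.1097] [ 0.0678 -0.0055  0.1164]
```

{"method": "drive_tool", "body": {
  "series": [
    [[0.009,-0.001,0.014],0,0.05],
    [[0.018,-0.002,0.028],0,0.05],
    [[0.027,-0.003,0.042],0,0.05],
    [[0.036,-0.003,0.056],0,0.05],
    [[0.045,-0.004,0.07],0,0.05],
    [[0.054,-0.005,0.084],0,0.05],
    [[0.063,-0.005,0.098],0,0.05],
    [[0.072,-0.0055,0.11],0,0.05],
    [[0.072,-0.0055,0.11],0,0.05],
    [[0.072,-0.0055,0.11],0,0.05]
  ]
}}

```text
time_s: 16.4
position: [0.6104, 0.0643, 0.0675]
tool_rot: [[0.844, -0.067, 0.532], [-0.058, -0.998, -0.034], [0.533, -0.002, -0.846]]
ft_force: [-0.6, 0.8, -1.6]
grip_width: 0.0556
gripper_force: 33.1
```

```bash
python3 - <<'E'
from h import *
d,K,R,t=shot('scene'); B=[.002,-.0005,-.0234]
cv2.imwrite('pics/s1.png',cv2.resize(d['img'][150:300,200:400,::-1],(800,600),interpolation=cv2.INTER_CUBIC))
f=[env.observe()['ft_force']]
for i in range(4): shot('wrist'); f.append(env.observe()['ft_force'])
print(np.mean(f,0).round(2),np.std(f,0).round(2)); print(goball([.5995,.066,.076],B),env.observe()['tool_rot'].round(3))
E
```

```text
[ 0.17 -0.12 -1.71] [0.39 0.65 0.41]
ball at [0.5999 0.0663 0.0891]
[-0.0073  0.0003  0.0109] [[ 0.843 -0.066  0.533]
 [-0.057 -0.998 -0.034]
 [ 0.535 -0.002 -0.845]]
```

View pics/s1.png

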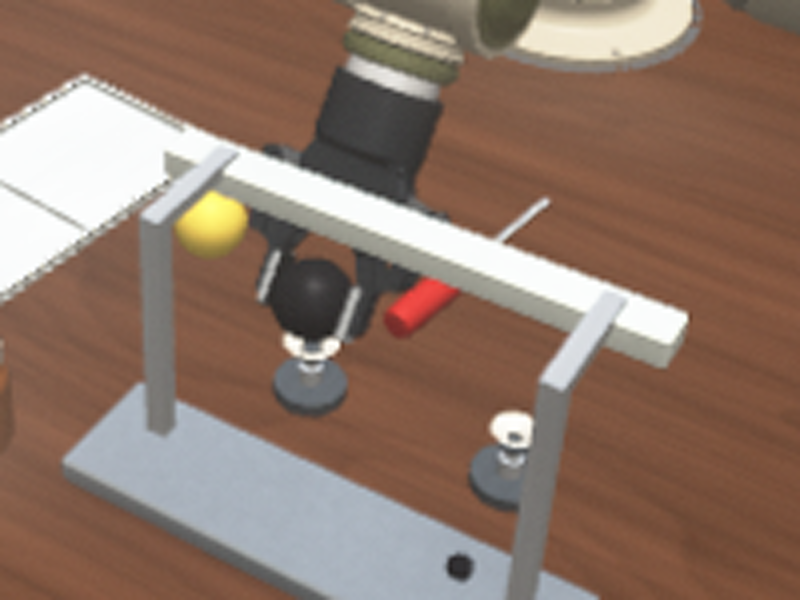

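{"method": "drive_tool", "body": {
  "series": [
    [[-0.001,0,0.0017],0,0.05],
    [[-0.0022,0,0.0034],0,0.05],
    [[-0.0032,0,0.0051],0,0.05],
    [[-0.0043,0,0.0068],0,0.05],
    [[-0.0053,0,0.0085],0,0.05],
    [[-0.0064,0,0.0101],0,0.05],
    [[-0.0064,0,0.0101],0,0.05],
    [[-0.0064,0,0.0101],0,0.05]
  ]
}}

```text
time_s: 17.45
position: [0.611, 0.0652, 0.0559]
tool_rot: [[0.843, -0.066, 0.533], [-0.057, -0.998, -0.034], [0.534, -0.002, -0.845]]
ft_force: [0.4, 0.0, -2.0]
grip_width: 0.0554
gripper_force: 33.1
```

{"method": "drive_tool", "body": {
  "series": [
    [[-0.0005,0,0.0008],0,0.05],
    [[-0.0005,0,0.0008],0,0.05],
    [[-0.0005,0,0.0008],0,0.05]
  ]
}}

```text
time_s: 17.75
position: [0.6111, 0.0652, 0.0551]
tool_rot: [[0.843, -0.066, 0.534], [-0.057, -0.998, -0.034], [0.535, -0.002, -0.845]]
ft_force: [0.4, -0.8, -0.9]
grip_width: 0.0554
gripper_force: 33.1
```

{"method": "drive_tool", "body": {
  "series": [
    [[-0.0005,0,0.0008],0,0.05],
    [[-0.0005,0,0.0008],0,0.05],
    [[-0.0005,0,0.0008],0,0.05]
  ]
}}

```text
time_s: 18.05
position: [0.6111, 0.0653, 0.0542]
tool_rot: [[0.843, -0.066, 0.534], [-0.057, -0.998, -0.034], [0.535, -0.002, -0.845]]
ft_force: [0.2, -0.7, 0.2]
grip_width: 0.0553
gripper_force: 33.2
```

```bash
cat > f.py <<'E'
from h import *
f=[env.observe()['ft_force']]
for i in range(4): shot('wrist'); f.append(env.observe()['ft_force'])
print(np.mean(f,0).round(2)); o=env.observe(); print(o['time_s'],(o['position']+o['tool_rot']@[.002,-.0005,-.0234]).round(4),o['position'].round(4))
E
python3 f.py
```

```text
[-0.16  0.07 -0.16]
18.25 [0.6003 0.0664 0.075 ] [0.6111 0.0652 0.0542]
```

{"method": "drive_tool", "body": {
  "series": [
    [[0,0,0],0,0.05],
    [[0,0,0],0,0.058],
    [[0,0,0],0,0.062],
    [[0,0,0],0,0.07],
    [[0,0,0],0,0.085],
    [[0,0,0],0,0.085],
    [[0,0,0],0,0.085]
  ]
}}

```text
time_s: 18.95
position: [0.611, 0.0652, 0.0541]
tool_rot: [[0.843, -0.066, 0.533], [-0.057, -0.998, -0.034], [0.534, -0.002, -0.845]]
ft_force: [-0.2, 0.3, 0.4]
grip_width: 0.085
gripper_force: 0.0
```

```bash
python3 - <<'E'
from h import *
d,K,R,t=shot('scene')
P=cloud(d,K,R,t); V=d['img'].max(2)
m=(V<60)&(np.linalg.norm(P-[.6,.066,.073],axis=-1)<.036)
q=P[m]; A=np.c_[2*q,np.ones(len(q))]; x=np.linalg.lstsq(A,(q**2).sum(1),rcond=None)[0]
print(len(q),x[:3].round(4),np.sqrt(x[3]+x[:3]@x[:3]).round(4)); print(env.observe()['ft_force'],env.observe()['position'],env.observe()['grip_width'],env.observe()['q'].round(1))
cv2.imwrite('pics/s2.png',cv2.resize(d['img'][180:280,220:360,::-1],(700,500),interpolation=cv2.INTER_CUBIC))
E
```

```text
254 [0.6025 0.0665 0.0734] 0.0258
[ 0.85127308  0.98828115 -0.21304461] [0.61101049 0.06524343 0.05406059] 0.08499189648608924 [ -5.3  31.6 101.9   3.7  14.3  85.2]
```

View pics/s2.png

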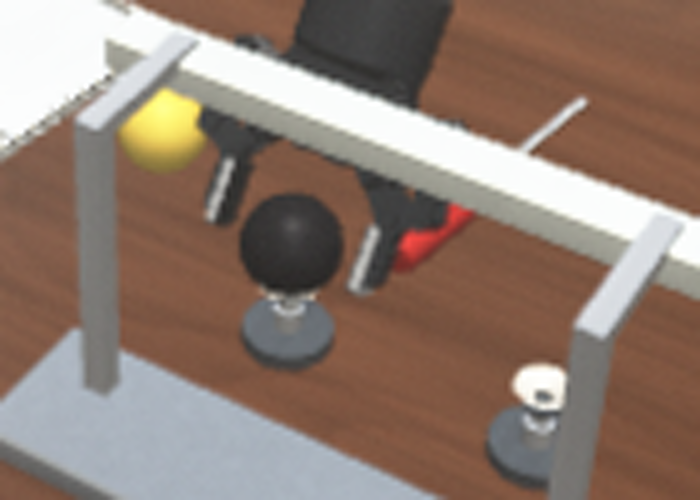

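{"method": "drive_tool", "body": {
  "series": [
    [[0,0,-0.01],0,0.085],
    [[0,0,-0.025],0,0.085],
    [[0,0,-0.05],0,0.085],
    [[0,0,-0.09],0,0.085],
    [[0,0,-0.13],0,0.085],
    [[0,0,-0.17],0,0.085],
    [[0,0,-0.17],0,0.085]
  ]
}}

```text
time_s: 19.7
position: [0.5195, 0.0713, 0.2026]
tool_rot: [[0.839, -0.066, 0.54], [-0.056, -0.998, -0.034], [0.541, -0.002, -0.841]]
ft_force: [-0.1, -0.3, -0.4]
grip_width: 0.0849
gripper_force: 0.0
```

```bash
python3 - <<'E'
from h import *
o=env.observe(); print(o['position'],o['q'].round(1)); print(go([.6243,-.2553,.025],.15))
E
```

```text
[0.51946948 0.07132508 0.20260634] [ -5.7  10.1 104.5   2.1  32.7  86.7]
[0.0103 0.3194 0.0858]
```

{"method": "drive_tool", "body": {
  "series": [
    [[0.01,0.1,0.02],0,0.085],
    [[0.01,0.1,0.02],0,0.085],
    [[0.01,0.319,0.086],0,0.085],
    [[0.01,0.319,0.086],0,0.085],
    [[0.01,0.319,0.086],0,0.085],
    [[0.01,0.319,0.086],0,0.085],
    [[0.01,0.319,0.086],0,0.085],
    [[0.01,0.319,0.086],0,0.085],
    [[0.01,0.319,0.086],0,0.085],
    [[0.01,0.319,0.086],0,0.085]
  ]
}}

```text
time_s: 20.7
position: [0.5533, -0.2495, 0.1297]
tool_rot: [[0.844, -0.065, 0.533], [-0.056, -0.998, -0.033], [0.534, -0.003, -0.846]]
ft_force: [-0.2, 0.2, -0.5]
grip_width: 0.085
gripper_force: 0.0
```

```bash
python3 - <<'E'
from h import *
d,K,R,t=shot('wrist','w4'); P=cloud(d,K,R,t)
o=env.observe(); print(o['position'].round(4),o['tool_rot'].round(3),o['q'].round(1))
m=(d['img'].max(2)<60)&(np.linalg.norm(P[...,:2]-[.624,-.255],axis=-1)<.035)&(P[...,2]>.006)&(P[...,2]<.06)
q=P[m]; A=np.c_[2*q,np.ones(len(q))]; x=np.linalg.lstsq(A,(q**2).sum(1),rcond=None)[0]
print(len(q),'sphere',x[:3].round(4),np.sqrt(x[3]+x[:3]@x[:3]).round(4))
v,u=np.nonzero(m); p=onplane(K,R,t,u.mean(),v.mean(),.025); print(u.mean(),v.mean(),p.round(4)); print(go(p,.08),go(p,0))
E
```

```text
[ 0.5535 -0.2494  0.13  ] [[ 0.843 -0.065  0.533]
 [-0.056 -0.998 -0.033]
 [ 0.534 -0.002 -0.845]] [-44.2  24.4  97.3  34.5  38.   25.8]
2171 sphere [ 0.6229 -0.2547  0.0264] 0.0214
253.92169507139567 177.1524643021649 [ 0.6235 -0.2548  0.025 ]
[0.0033 0.0011 0.0649] [0.0033 0.0011 0.1449]
```

{"method": "drive_tool", "body": {
  "series": [
    [[0.003,0.001,0.04],0,0.085],
    [[0.003,0.001,0.075],0,0.085],
    [[0.003,0.001,0.105],0,0.085],
    [[0.003,0.001,0.13],0,0.085],
    [[0.003,0.001,0.142],0,0.085],
    [[0.003,0.001,0.142],0,0.085],
    [[0.003,0.001,0.142],0,0.085]
  ]
}}

```text
time_s: 21.45
position: [0.6317, -0.2564, 0.0123]
tool_rot: [[0.843, -0.066, 0.534], [-0.056, -0.998, -0.034], [0.535, -0.002, -0.845]]
ft_force: [0.3, -0.4, -0.2]
grip_width: 0.0852
gripper_force: 0.0
```

{"method": "drive_tool", "body": {
  "series": [
    [[0,0,0],0,0.038],
    [[0,0,0],0,0.038],
    [[0,0,0],0,0.038],
    [[0,0,0],0,0.038],
    [[0,0,0],0,0.038],
    [[0,0,0],0,0.038],
    [[0,0,0],0,0.038],
    [[0,0,0],0,0.038],
    [[0,0,0],0,0.038]
  ]
}}

```text
time_s: 22.35
position: [0.632, -0.2571, 0.0121]
tool_rot: [[0.843, -0.066, 0.534], [-0.057, -0.998, -0.034], [0.536, -0.001, -0.845]]
ft_force: [-2.0, -0.1, 6.2]
grip_width: 0.0427
gripper_force: 30.0
```

{"method": "drive_tool", "body": {
  "series": [
    [[0.016,0,-0.025],0,0.038],
    [[0.038,0,-0.06],0,0.038],
    [[0.06,0,-0.095],0,0.038],
    [[0.085,0,-0.135],0,0.038],
    [[0.085,0,-0.135],0,0.038],
    [[0.085,0,-0.135],0,0.038]
  ]
}}

```text
time_s: 22.95
position: [0.6313, -0.2569, 0.1714]
tool_rot: [[0.843, -0.066, 0.534], [-0.056, -0.998, -0.034], [0.535, -0.001, -0.845]]
ft_force: [-0.3, 0.1, -1.6]
grip_width: 0.0423
gripper_force: 30.9
```

```bash
python3 - <<'E'
from h import *
d,K,R,t=shot('wrist','w5'); P=cloud(d,K,R,t)
o=env.observe(); print(o['position'].round(4),o['tool_rot'].round(3),o['grip_width'],o['gripper_force'])
g=o['position']-o['tool_rot'][:,2]*env.pinch_z
m=(np.linalg.norm(P-g,axis=-1)<.03)
q=(P[m]-o['position'])@o['tool_rot']
q=q[abs(q[:,1])<.015]
A=np.c_[2*q,np.ones(len(q))]; x=np.linalg.lstsq(A,(q**2).sum(1),rcond=None)[0]
print(len(q),'sphere in tool',x[:3].round(4),np.sqrt(x[3]+x[:3]@x[:3]).round(4))
B=x[:3]*[.8,1,1]
print(goball([.482,.2185,.17],B))
E
```

```text
[ 0.6308 -0.2566  0.1697] [[ 0.844 -0.066  0.532]
 [-0.058 -0.998 -0.033]
 [ 0.533 -0.003 -0.846]] 0.04234740602530592 30.890223383903503
7462 sphere in tool [ 0.0015 -0.0009 -0.0174] 0.0215
ball at [ 0.6226 -0.2552  0.1851]
[-0.154  -0.4634 -0.0775]
```

{"method": "drive_tool", "body": {
  "series": [
    [[-0.04,0.003,-0.025],0,0.038],
    [[-0.08,0.006,-0.05],0,0.038],
    [[-0.118,0.009,-0.075],0,0.038],
    [[-0.118,0.009,-0.075],0,0.038],
    [[-0.122,-0.03,-0.075],0,0.038],
    [[-0.125,-0.07,-0.075],0,0.038],
    [[-0.13,-0.11,-0.075],0,0.038],
    [[-0.133,-0.15,-0.076],0,0.038],
    [[-0.136,-0.195,-0.076],0,0.038],
    [[-0.139,-0.24,-0.076],0,0.038],
    [[-0.142,-0.285,-0.077],0,0.038],
    [[-0.145,-0.33,-0.077],0,0.038],
    [[-0.148,-0.37,-0.077],0,0.038],
    [[-0.151,-0.41,-0.078],0,0.038],
    [[-0.154,-0.445,-0.078],0,0.038],
    [[-0.154,-0.463,-0.078],0,0.038],
    [[-0.154,-0.463,-0.078],0,0.038],
    [[-0.154,-0.463,-0.078],0,0.038]
  ]
}}

```text
time_s: 24.8
position: [0.4901, 0.2164, 0.1541]
tool_rot: [[0.845, -0.065, 0.531], [-0.056, -0.998, -0.034], [0.532, -0.001, -0.847]]
ft_force: [-0.4, 0.3, -0.9]
grip_width: 0.0422
gripper_force: 31.0
```

```bash
python3 - <<'E'
from h import *
d,K,R,t=shot('wrist','w6'); P=cloud(d,K,R,t)
o=env.observe(); print(o['position'].round(4),o['tool_rot'].round(3),o['q'].round(1))
hsv=cv2.cvtColor(d['img'],cv2.COLOR_RGB2HSV)
c=(.602,.2185)
r=np.linalg.norm(P[...,:2]-c,axis=-1)
for k in ((r<.03)&(P[...,2]>.034)&(P[...,2]<.07)&(hsv[...,2]>110), (r<.035)&(abs(P[...,2]-.012)<.004)&(hsv[...,1]<110)):
    q=P[k];print(k.sum(),q.min(0).round(4),q.max(0).round(4),((q.min(0)+q.max(0))/2).round(4),np.percentile(q[:,2],[50,95]).round(4))
B=[.0012,-.0009,-.0174]
print(goball([.6017,.2185,.083],B))
E
```

```text
[0.4903 0.2157 0.1544] [[ 0.844 -0.067  0.531]
 [-0.057 -0.998 -0.034]
 [ 0.533 -0.001 -0.846]] [ 16.1  17.  104.6 -21.5  29.5 126. ]
920 [0.5868 0.2046 0.0401] [0.6169 0.2333 0.0527] [0.6018 0.219  0.0464] [0.0492 0.0517]
1456 [0.5755 0.1935 0.008 ] [0.6198 0.244  0.016 ] [0.5976 0.2188 0.012 ] [0.0127 0.0139]
ball at [0.4821 0.2172 0.1698]
[ 0.0547 -0.0092  0.137 ]
```

{"method": "drive_tool", "body": {
  "series": [
    [[0.007,-0.001,0.017],0,0.038],
    [[0.014,-0.002,0.035],0,0.038],
    [[0.021,-0.004,0.053],0,0.038],
    [[0.028,-0.005,0.07],0,0.038],
    [[0.035,-0.006,0.087],0,0.038],
    [[0.042,-0.007,0.105],0,0.038],
    [[0.049,-0.008,0.122],0,0.038],
    [[0.055,-0.009,0.137],0,0.038],
    [[0.055,-0.009,0.137],0,0.038],
    [[0.055,-0.009,0.137],0,0.038]
  ]
}}

```text
time_s: 25.85
position: [0.6104, 0.2169, 0.0689]
tool_rot: [[0.844, -0.067, 0.533], [-0.058, -0.998, -0.034], [0.534, -0.002, -0.846]]
ft_force: [-0.5, 0.1, -0.4]
grip_width: 0.0423
gripper_force: 31.0
```

```bash
sed -i 's/\[.002,-.0005,-.0234\]/[.0012,-.0009,-.0174]/' f.py; sed -i 's/range(4)/range(8)/' f.py; python3 f.py; python3 -c "
from h import *
print(goball([.6017,.2187,.076],[.0012,-.0009,-.0174]))"
```

```text
[-0.24  0.15 -0.75]
26.25 [0.6023 0.2191 0.0847] [0.6105 0.2177 0.0694]
ball at [0.6023 0.2191 0.0847]
[-0.0051  0.0005  0.0071]
```

{"method": "drive_tool", "body": {
  "series": [
    [[-0.0012,0,0.0015],0,0.038],
    [[-0.0022,0,0.003],0,0.038],
    [[-0.0032,0.0003,0.0045],0,0.038],
    [[-0.0042,0.0005,0.006],0,0.038],
    [[-0.0051,0.0005,0.0071],0,0.038],
    [[-0.0051,0.0005,0.0071],0,0.038],
    [[-0.0051,0.0005,0.0071],0,0.038]
  ]
}}

```text
time_s: 26.95
position: [0.6101, 0.2171, 0.0603]
tool_rot: [[0.843, -0.066, 0.533], [-0.057, -0.998, -0.034], [0.534, -0.002, -0.845]]
ft_force: [-0.9, 0.9, -1.6]
grip_width: 0.0424
gripper_force: 31.0
```

```bash
python3 f.py
```

```text
[-0.1   0.02 -0.84]
27.35 [0.6019 0.2185 0.0757] [0.6101 0.2171 0.0604]
```

Not in contact yet; step down.

{"method": "drive_tool", "body": {
  "series": [
    [[-0.0005,0,0.0008],0,0.038],
    [[-0.0011,0,0.0017],0,0.038],
    [[-0.0011,0,0.0017],0,0.038],
    [[-0.0011,0,0.0017],0,0.038]
  ]
}}

```text
time_s: 27.75
position: [0.6101, 0.2171, 0.0583]
tool_rot: [[0.843, -0.066, 0.533], [-0.057, -0.998, -0.034], [0.534, -0.002, -0.845]]
ft_force: [0.9, 0.8, -0.7]
grip_width: 0.0424
gripper_force: 31.0
```

```bash
python3 f.py
```

```text
[ 0.15  0.28 -0.69]
28.15 [0.6019 0.2185 0.0737] [0.6101 0.2171 0.0583]
```

{"method": "drive_tool", "body": {
  "series": [
    [[-0.0003,0,0.0004],0,0.038],
    [[-0.0005,0,0.0008],0,0.038],
    [[-0.0005,0,0.0008],0,0.038]
  ]
}}

```text
time_s: 28.45
position: [0.61, 0.2171, 0.0573]
tool_rot: [[0.843, -0.066, 0.533], [-0.057, -0.998, -0.034], [0.534, -0.002, -0.845]]
ft_force: [0.3, 0.2, -0.5]
grip_width: 0.0425
gripper_force: 31.0
```

```bash
python3 f.py
```

```text
[ 0.28 -0.09 -0.73]
28.85 [0.6019 0.2185 0.0727] [0.6101 0.2171 0.0574]
```

{"method": "drive_tool", "body": {
  "series": [
    [[-0.0003,0,0.0004],0,0.038],
    [[-0.0005,0,0.0008],0,0.038],
    [[-0.0005,0,0.0008],0,0.038]
  ]
}}

```text
time_s: 29.15
position: [0.61, 0.2171, 0.0563]
tool_rot: [[0.843, -0.066, 0.533], [-0.057, -0.998, -0.034], [0.534, -0.002, -0.845]]
ft_force: [0.3, -0.4, -0.3]
grip_width: 0.0423
gripper_force: 31.0
```

```bash
python3 f.py
```

```text
[-0.3   0.03 -0.97]
29.55 [0.6019 0.2185 0.0718] [0.6101 0.2171 0.0564]
```

{"method": "drive_tool", "body": {
  "series": [
    [[-0.0003,0,0.0004],0,0.038],
    [[-0.0005,0,0.0008],0,0.038],
    [[-0.0005,0,0.0008],0,0.038]
  ]
}}

```text
time_s: 29.85
position: [0.6101, 0.2172, 0.0555]
tool_rot: [[0.843, -0.066, 0.533], [-0.057, -0.998, -0.034], [0.534, -0.002, -0.845]]
ft_force: [0.5, -0.7, -0.2]
grip_width: 0.042
gripper_force: 31.0
```

```bash
python3 f.py
```

```text
[-0.01  0.1  -0.14]
30.25 [0.6019 0.2186 0.0708] [0.6101 0.2172 0.0555]
```

{"method": "drive_tool", "body": {
  "series": [
    [[-0.0002,0,0.0003],0,0.038],
    [[-0.0002,0,0.0003],0,0.038],
    [[-0.0002,0,0.0003],0,0.038]
  ]
}}

```text
time_s: 30.55
position: [0.6101, 0.2172, 0.0552]
tool_rot: [[0.843, -0.066, 0.533], [-0.057, -0.998, -0.034], [0.534, -0.002, -0.845]]
ft_force: [-0.1, -0.6, -0.1]
grip_width: 0.0425
gripper_force: 31.0
```

```bash
python3 f.py
```

```text
[-0.38 -0.15  0.17]
30.95 [0.6019 0.2186 0.0705] [0.6101 0.2171 0.0551]
```

Cup carries about 0.95 N, a little over the ball's weight; release and retreat.

{"method": "drive_tool", "body": {
  "series": [
    [[0,0,0],0,0.044],
    [[0,0,0],0,0.047],
    [[0,0,0],0,0.055],
    [[0,0,0],0,0.065],
    [[0,0,0],0,0.08],
    [[0,0,0],0,0.08],
    [[0,0,0],0,0.08],
    [[0,0,-0.01],0,0.08],
    [[0,0,-0.025],0,0.08],
    [[0,0,-0.05],0,0.08],
    [[0,0,-0.09],0,0.08],
    [[0,0,-0.13],0,0.08],
    [[0,0,-0.16],0,0.08],
    [[0,0,-0.16],0,0.08],
    [[0,0,-0.16],0,0.08]
  ]
}}

```text
time_s: 32.45
position: [0.5243, 0.2227, 0.1915]
tool_rot: [[0.842, -0.066, 0.535], [-0.057, -0.998, -0.033], [0.536, -0.003, -0.844]]
ft_force: [-0.8, 0.3, -0.1]
grip_width: 0.0798
gripper_force: 0.0
```

```bash
python3 - <<'E'
from h import *
a=shot('scene')[0]['img'][150:300,200:400]; b=shot('wrist')[0]['img']
cv2.imwrite('pics/fin.png',np.hstack([cv2.resize(a,(400,300)),cv2.resize(b,(400,300))])[:,:,::-1]); print(env.observe()['position'])
E
```

```text
[0.52452167 0.22237133 0.18971861]
```

View pics/fin.png

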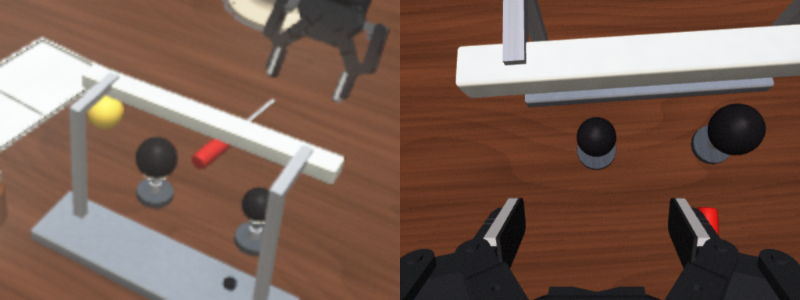

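Both balls sit in their cups: in the left half the large is at (155,158) and the small at (258,203). The hand is clear of everything.

```bash
python3 -c "
from rig import env
print(env.close_job())"
```

```text
the job is handed in; nothing more can be done
None
```

Both balls are seated and released in their own nests, with the hand clear, and I handed the job in at about 32.5 s with no verdict returned; since moves could not command a tilt, I got the roughly 32° lean by repeatedly asking for poses just out of reach.

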